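# Close up the styling station

### The job

Close up this styling station with the fingertips alone: push both open drawers of the small wooden organiser fully home, and push the raised lid of the green hair-grip tin over from behind and press it down until it is shut. Nothing is to be grasped or lifted; leave the tin where it stands and upright, and do not disturb the other things on the worktop or on top of the organiser.

Things in the scene. Friction and masses are not known exactly. Their poses are not given: they have to be found in the camera images.
- organiser: Low wooden organiser fixed to the worktop, 150 mm deep, 240 mm wide, 72 mm high, two drawers side by side with white fronts. Origin on the worktop under the middle of its front face; x points from the front to the back of the organiser (the way the drawers are pushed in), y to its left, z up. A small flacon and a magenta carton stand on its top, 90 mm or more behind its front face.
- drawer_left (a joint): How far the left (+y) drawer is pulled out, m: 0 is fully home, 0.12 the stop. It slides along the organiser's x axis with about 1.5 N of friction and stays where it is left.
- drawer_right (a joint): The same for the right (-y) drawer.
- drawer_left_lip (a point): Middle of the front edge of the aluminium finger lip along the top of the left drawer's white front, 63 mm above the worktop; moves with the drawer. The lip runs the whole 114 mm width of the front, is 6 mm thick and stands 8 mm proud of the white front, which is 58 mm high (8 to 66 mm above the worktop). With the drawer home it lies 16 mm in front of the organiser's front face.
- drawer_right_lip (a point): The same for the right drawer.
- tin: Green hinged tin of hair grips, loose, about 0.25 kg, 83 mm (x) by 107 mm (y) by 32 mm high when shut. Origin at the centre of its underside; its hinge runs along y at x = +39 mm, 30 mm up; its open front looks to -x.
- tin_lid (a joint): Opening angle of the tin's lid, rad: 0 shut, 1.83 leaning back against its stop. Its hinge is damped and turns at a light touch (well under 1 N), but the lid sinks only slowly by its own weight, so it has to be pushed over from behind and then pressed down until it is shut (its top then 32 mm above the worktop); shut, it stays so.
- tin_hinge (a point): Middle of the tin's hinge line, 30 mm above the worktop.
- lid_edge (a point): Middle of the free edge of the tin's lid, 79 mm from the hinge; moves with the lid (about 105 mm above the worktop when the lid stands open). The lid is 104 mm wide and 2 mm thick, with an 8 mm rim along this edge.
- pot: Small dark cosmetic pot with a golden lid, 53 mm across, 36 mm high, beside the tin on its +y side. Leave alone. Origin under its centre.
- clip: Pink sectioning clip, 110 x 15 x 18 mm, lying in front of the tin. Leave alone. Origin under its centre.
- flacon: Hair-mist flacon with a grey cap, 30 x 38 x 90 mm, standing on the organiser's top. Leave alone. Origin under its centre.
- carton: Magenta cosmetics carton, 38 x 50 x 135 mm, standing on the organiser's top. Leave alone. Origin under its centre.
- scissors: Pair of scissors, 171 x 54 x 7 mm, lying flat near the front edge of the worktop. Leave alone. Origin under its centre.
Things that resemble listed ones, but are neither listed nor needed, are in the scene too. There is more than one size of the tin; the job needs the larger.

How it is judged:
At the end, for the whole second after the job is handed in: Both drawers within 4 mm of home, the tin's lid within 0.06 rad of shut, the tin at rest, upright (0.1 rad) and within 40 mm of where it stood, and every other listed loose thing within 30 mm of where it stood, the flacon, carton and pot upright (0.2 rad) (value of joint each of drawer_left, drawer_right below 0.004 m and value of joint tin_lid below 0.06 rad and distance of tin from where it was at the start of the episode below 0.04 m and angle between tin's own z axis and vertical below 0.1 rad and linear speed of tin below 0.02 m/s and distance of each of pot, clip, flacon, carton, scissors from where it was at the start of the episode below 0.03 m and angle between each of flacon, carton, pot's own z axis and vertical below 0.2 rad); the robot touches nothing.
It fails at once if the tin is lifted off the worktop (over 15 mm) (height (world z) of tin above 0.015 m).
It fails at once if the tin is shoved away (over 40 mm) or tipped (over 0.35 rad) (distance of tin from where it was at the start of the episode above 0.04 m or angle between tin's own z axis and vertical above 0.35 rad).
It fails at once if another listed loose thing is moved (over 30 mm) (distance of any of pot, clip, flacon, carton, scissors from where it was at the start of the episode above 0.03 m).
It also fails if it takes over 64 s, if anything falls off the work surface, if the arm or the gripper's body presses on something with over 40 N, if the wrist force passes 120 N, or if a joint passes its speed limit or range.

### The arm

A 7-joint arm with a two-finger parallel gripper is mounted at the origin on a cart in front of the work surface, level with it; the furniture and walls round the work are solid. World frame = base frame: x ahead of the robot, y to its left, z up, the work surface at z = 0. Lengths are in m, angles in rad, forces in N, time in s.
With the tool pointing down it reaches from about 0.4 to 0.85 m from the base axis. Payload 10.4 kg.
Tool frame: the origin (TCP) lies on the centre line of the jaws, within the pads' length; the fingertips stand 8 mm ahead of it and the grasp point (between the pads) lies 11 mm behind it (r.finger_overhang is the distance from the TCP to the fingertips, in m); z points along the fingers, y is the line along which they close (so a half turn about z gives the same grasp; the last joint's range is limited). The gripper opens to 87 mm and grips with 3 to 60 N. Pads are 19 mm wide; open, the fingers measure 117 mm over their backs; the gripper's body (75 mm by 190 mm) begins 51 mm behind the grasp point.
Start: joints at [-1.333, 0.332, -0.065, 1.46, 0.022, 1.35, -0.088], TCP at [0.161, 0.604, 0.231] pointing down, gripper open.
Joint ranges: [-2.6, 2.6], [-0.5, 2.12], [-1.47, 1.34], [0.16, 2.42], [-1.27, 4.41], [0.06, 2.06], [-2.6, 2.6]. Speed limits (rad/s): [2.22, 2.22, 2.79, 2.79, 3.14, 3.14, 3.14].

### API

Orientations are given as a unit quaternion [x, y, z, w].
In Python, from bench import r, vision gives the robot as it stands.
- The arm moves only by the tool drive_tool, never from a script. Its argument "series" is a list of rows, each a list of 2 entries, a list of its own where there are three numbers: the shift along the world's x, y, z in cm, then the turn about the world's z in degrees. A call has exactly 10 rows; each row shifts and turns the commanded pose from where the row before left it; what a row does not reach is not made up. A row lasts 1/8 s, in which the tool goes at most 62.5 mm and 10.7 degrees, less where a joint would pass 70% of its speed; a pose out of reach is approached as far as the arm can. A call with a gripper value outside its range is refused whole. "hand" is the closure, from 0 (fully open) to 1 (shut), set as the call begins (left out, the last holds). The fingers move at their own pace and stop on an object; "newtons" is the grip in N (left out, the last holds). Time passes only in rows, so rows that do not move let the fingers close, or fill a call up. It gives the time, the measured TCP pose, the force, the opening and the grip force at its end, in the units of the state.
- r.read_state(): the state, without advancing time (a new reading comes with each control period).
- vision.camera(name): name is "scene" or "side" or "wrist"; returns a dict with "color" (420x560x3 uint8, red, green, blue), "intrinsics" (3x3 intrinsics, pixels), "R" (3x3) and "t" (3): a world point X has camera coordinates R X + t; the wrist camera has in their place "mount" (4x4, takes a point from camera to tool coordinates, whose origin is the TCP and whose axes are the flange's). Camera axes: x right, y down, z forward; pixel columns grow to the right and rows downward; lengths in m; the calibration is good to about 2 mm. A picture is of the moment at which its call begins: read the wrist's pose just before it. There is no depth.
- r.close_job(): hands the job in; it is judged then, once.
The state is a dict: "time": time; "joint_positions": joint angles; "joint_vel": joint speeds; "joint_torque": joint torques, N m; "ee_pos": TCP position; "eef_rot": TCP orientation; "ft_force": force on the tool from outside, world axes, zero at the start; "torque": the same for the moment, N m; "width": finger opening in m; "grip_force": force on a finger pad.
Only numpy, scipy, OpenCV 4.12 (cv2) and the standard library are available. Lean on these libraries where they do the work, as an engineer would, in place of code of your own. Each camera call takes 0.05 s, during which the arm holds its last target. There are 200 camera calls.

## Working session

There is one attempt and no reset: what is moved stays moved. The work goes in short steps, Python scripts to look and compute and a tool call to move; the robot and the scene stay as the last step left them, time stands still between calls to the robot, and variables do not carry over. Pictures are saved under pics/ and viewed, at most 10 in all, crops included, and the job is handed in when it is done.

Besides the shell and the picture viewer there is one more tool, called after "Request:" in YAML: its name, and indented under it one key for each argument. drive_tool: Moves the arm, as the interface text tells. Its arguments: {"type":"object","properties":{"series":{"type":"array"},"hand":{"type":"number"},"newtons":{"type":"number"}},"required":["series"]}

```bash
ls; mkdir -p pics
cat > h.py <<'E'
import numpy as np, cv2
from bench import r, vision
def snap(n,f):
    c=vision.camera(n); cv2.imwrite(f'pics/{f}.png',c['color'][:,:,::-1]); np.savez(f'pics/{f}.npz',**{k:c[k] for k in c if k!='color'}); return c
def ray(c,u,v):
    R=np.array(c['R']);t=np.array(c['t']);d=R.T@np.linalg.inv(c['intrinsics'])@np.array([u,v,1.]);return -R.T@t,d/np.linalg.norm(d)
def onz(c,u,v,z):
    o,d=ray(c,u,v);return o+d*(z-o[2])/d[2]
def tri(c1,p1,c2,p2):
    A=0;b=0
    for c,p in((c1,p1),(c2,p2)):
        o,d=ray(c,*p);M=np.eye(3)-np.outer(d,d);A=A+M;b=b+M@o
    return np.linalg.solve(A,b)
E
python3 - <<'E'
from h import *
a=snap('scene','s0');b=snap('side','d0')
for c in(a,b):print(np.round(-np.array(c['R']).T@c['t'],3))
print(r.read_state())
E
```

```text
pics
[-0.002 -0.467  0.78 ]
[0.274 0.812 0.532]
{'time': 0.1, 'joint_positions': array([-1.33260384,  0.33277667, -0.06465872,  1.46087381,  0.02162262,
        1.34988738, -0.08850679]), 'joint_vel': array([ 0.00063824, -0.00074019,  0.00134404, -0.00099959,  0.00125347,
        0.00126071,  0.00059163]), 'joint_torque': array([ 1.04546933e-03, -6.24544072e+01,  2.42278894e-02, -3.90714562e+01,
       -6.15235046e-02,  3.67019547e-02,  4.19059995e-05]), 'ee_pos': array([0.1611011 , 0.60353042, 0.22984551]), 'eef_rot': array([ 1.30037563e-01,  9.91508871e-01, -6.23858298e-04, -3.50056525e-05]), 'ft_force': array([ 0.04897754, -0.1149916 ,  0.43804302]), 'torque': array([-0.00871636, -0.01784959,  0.00808607]), 'grip_force': 0.0, 'width': 0.08680712095789708}
```

View pics/s0.png

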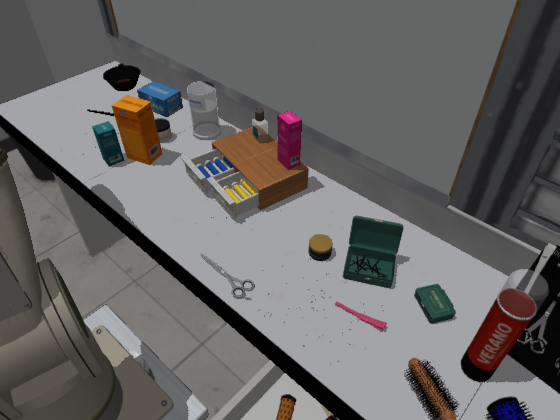

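View pics/d0.png

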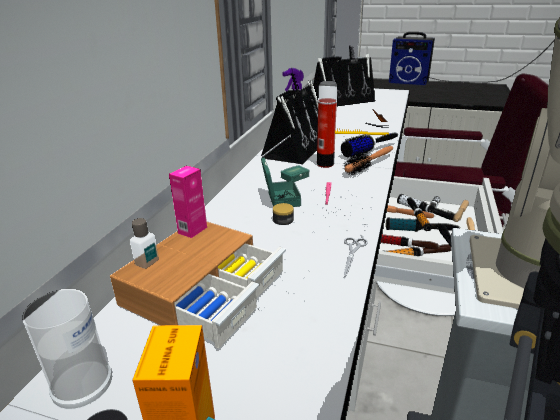

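The open green tin at scene px (372,250), with grips inside, is the larger one. The shut green tin at (435,302) is a smaller look-alike. I'll check this in an enlarged crop, along with the organiser.

Run:
```python
import cv2,numpy as np
from h import *
a=cv2.imread('pics/s0.png');b=cv2.imread('pics/d0.png')
A=cv2.resize(a[120:220,170:320],None,fx=2.6,fy=2.6,interpolation=2)
B=cv2.resize(a[205:325,330:460],None,fx=3,fy=3,interpolation=2)
C=cv2.resize(b[220:350,105:290],None,fx=2.1,fy=2.1,interpolation=2)
D=cv2.resize(b[145:235,240:350],None,fx=3.3,fy=3.3,interpolation=2)
out=np.zeros((600,800,3),np.uint8)
for im,y,x in((A,0,0),(B[:,:390],0,400),(C,300,0),(D,300,400)):
    h=min(im.shape[0],600-y if y else 299);w=min(im.shape[1],400);out[y:y+h,x:x+w]=im[:h,:w]
cv2.imwrite('pics/crop.png',out)
c=np.load('pics/s0.npz');
print(onz(c,372,270,0.0),onz(c,435,310,0),onz(c,235,205,.063),onz(c,200,175,.063),onz(c,320,255,0),onz(c,360,315,0),onz(c,230,277,0))
```

```text
[ 5.92271115e-01 -1.99419256e-01  1.11022302e-16] [ 0.59251069 -0.35346072  0.        ] [0.48920173 0.1245703  0.063     ] [0.50563278 0.26940052 0.063     ] [ 0.5485128  -0.08724354  0.        ] [ 0.47923883 -0.24663085  0.        ] [3.67707989e-01 1.81986147e-02 1.11022302e-16]
```

View pics/crop.png

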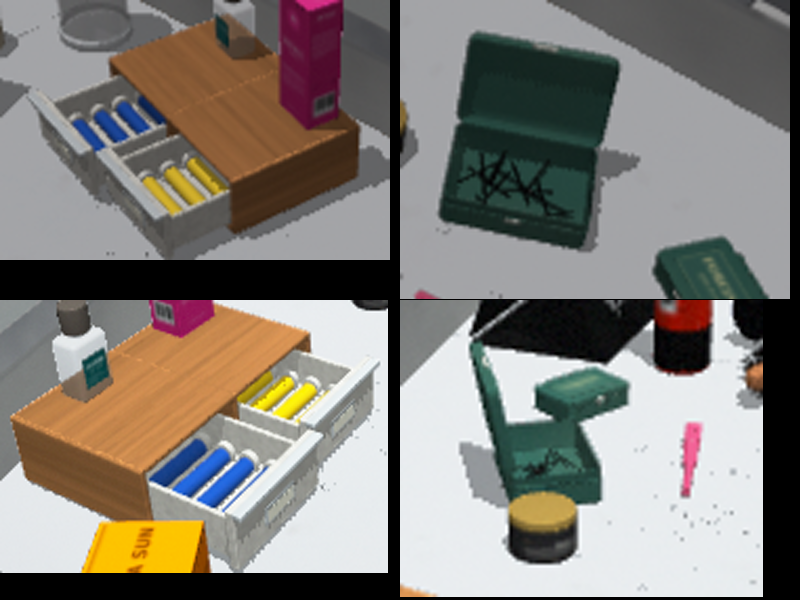

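The crop confirms it: the open tin holds grips and is clearly larger than the shut one at (435,302). In the organiser, the left drawer (blue) is out less than the right (yellow). Next I'll work out the positions.

Run:
```python
from h import *
np.set_printoptions(precision=3,suppress=True)
c=np.load('pics/s0.npz');d=np.load('pics/d0.npz')
A=lambda x,y:(170+x/2.6,120+y/2.6)
B=lambda x,y:(330+(x-400)/3,205+y/3)
C=lambda x,y:(105+x/2.1,220+(y-300)/2.1)
D=lambda x,y:(240+(x-400)/3.3,145+(y-300)/3.3)
for n,p,z in [('Llip l',(32,92),.066),('Llip r',(92,165),.066),('Rlip l',(102,152),.066),('Rlip r',(165,215),.066),('org fl',(110,62),.072),('org fr',(230,180),.072),('org br',(357,125),.072)]:print(n,onz(c,*A(*p),z)[:2])
for n,p,z in [('Llip r?',(225,498),.066),('Llip l',(320,435),.066),('Rlip',(330,415),.066),('Rlip r',(378,360),.066),('org fl',(150,472),.072),('org fr',(310,333),.072),('org bl',(13,415),.072)]:print('side',n,onz(d,*C(*p),z)[:2])
for n,p,z in [('tin fl',(443,222),0),('tin fr',(583,247),0),('hinge l',(458,122),.03),('hinge r',(600,148),.03)]:print(n,onz(c,*B(*p),z)[:2])
for n,p,z in [('tin f+y',(513,502),0),('tin f-y',(600,500),0)]:print('side',n,onz(d,*D(*p),z)[:2])
print('lid +y',tri(c,B(470,35),d,D(490,348)),'lid -y',tri(c,B(618,62),d,D(472,343)))
print('pot',onz(c,320,241,.036)[:2])
print('carton base', onz(c,*A(283,115),.072)[:2],onz(c,*A(335,125),.072)[:2])
# wall: bottom of wall behind worktop
for u,v in((400,195),(300,135),(430,210),(460,228)):print('backedge',onz(c,u,v,0)[:2])
```

```text
Llip l [0.525 0.363]
Llip r [0.491 0.232]
Rlip l [0.51  0.239]
Rlip r [0.49 0.13]
org fl [0.607 0.337]
org fr [0.559 0.116]
org br [0.7   0.082]
side Llip r? [0.54 0.35]
side Llip l [0.497 0.258]
side Rlip [0.498 0.23 ]
side Rlip r [0.483 0.138]
side org fl [0.606 0.345]
side org fr [0.558 0.119]
side org bl [0.756 0.312]
tin fl [ 0.531 -0.169]
tin fr [ 0.58  -0.256]
hinge l [ 0.593 -0.133]
hinge r [ 0.643 -0.225]
side tin f+y [ 0.599 -0.146]
side tin f-y [ 0.533 -0.168]
lid +y [ 0.601 -0.132  0.129] lid -y [ 0.655 -0.216  0.105]
pot [ 0.555 -0.079]
carton base [0.663 0.145] [0.686 0.097]
backedge [ 0.85  -0.113]
backedge [0.88  0.257]
backedge [ 0.852 -0.199]
backedge [ 0.844 -0.284]
```

Run:
```python
from h import *
np.set_printoptions(precision=3,suppress=True)
c=np.load('pics/s0.npz')
for n,u,v in(('orange l',121,152),('orange mid',141,163),('orange r',160,150),('teal',110,164),('teal r',121,160),('can',480,378),('can l',463,365),('rack',512,345)):print(n,onz(c,u,v,0)[:2])
b=onz(c,141,163,0)
R,t,K=c['R'],c['t'],c['intrinsics']
for z in(.1,.15,.2,.25):
    q=K@(R@np.array([b[0],b[1],z])+t);print(z,q[:2]/q[2])
```

```text
orange l [0.464 0.583]
orange mid [0.473 0.497]
orange r [0.546 0.508]
teal [0.412 0.557]
teal r [0.443 0.55 ]
can [ 0.517 -0.485]
can l [ 0.519 -0.45 ]
rack [ 0.621 -0.502]
0.1 [132.912 133.154]
0.15 [128.505 116.888]
0.2 [123.824  99.616]
0.25 [118.845  81.241]
```

Request:
drive_tool:
  series:
    - [[3, -3.5, 0], 0.3]
    - [[3, -3.5, 0], 0.3]
    - [[3, -3.5, 0], 0.3]
    - [[3, -3.5, 0], 0.3]
    - [[3, -3.5, 0], 0.3]
    - [[3, -3.5, 0], 0.3]
    - [[3, -3.5, 0], 0.3]
    - [[3, -3.5, 0], 0.3]
    - [[3, -3.5, 0], 0.3]
    - [[3, -3.5, 0], 0.3]
  hand: 0

```text
time: 1.35
ee_pos: [0.4618, 0.2525, 0.2304]
eef_rot: [0.104, 0.995, -0.0, -0.0]
ft_force: [0.6, 0.6, 0.0]
width: 0.0868
grip_force: 0.0
```

Request:
drive_tool:
  series:
    - [[0, 0, -4], 0]
    - [[0, 0, -4], 0]
    - [[0, 0, -4], 0]
    - [[0, 0, -3], 0]
    - [[0, 0, -2.5], 0]
    - [[0, 0, 0], 0]
    - [[0, 0, 0], 0]
    - [[0, 0, 0], 0]
    - [[0, 0, 0], 0]
    - [[0, 0, 0], 0]

```text
time: 2.6
ee_pos: [0.4613, 0.2541, 0.056]
eef_rot: [0.104, 0.995, 0.0, 0.0]
ft_force: [1.0, -0.3, -0.0]
width: 0.087
grip_force: 0.0
```

Run:
```python
from h import *
from scipy.spatial.transform import Rotation as Ro
a=snap('scene','s1');b=snap('side','d1');snap('wrist','w1')
s=r.read_state();print(s['time'],s['ee_pos'],s['ft_force'],s['joint_positions'],Ro.from_quat(s['eef_rot']).as_matrix())
A=cv2.imread('pics/s1.png')[100:260,130:350];B=cv2.imread('pics/d1.png')[190:390,100:380]
cv2.imwrite('pics/c1.png',np.vstack([cv2.resize(A,(412,300)),cv2.resize(B,(412,300))]))
```

```text
2.75 [0.46116917 0.2539406  0.05569228] [-0.09726193  0.00234647  0.27162894] [-0.79590468  0.29162519  0.23436181  1.92130099 -0.08308755  0.93766111
  0.84047415] [[-9.78354486e-01  2.06935960e-01  9.14195707e-05]
 [ 2.06935976e-01  9.78354461e-01  2.25691596e-04]
 [-4.27370377e-05  2.39724384e-04 -9.99999970e-01]]
```

View pics/c1.png

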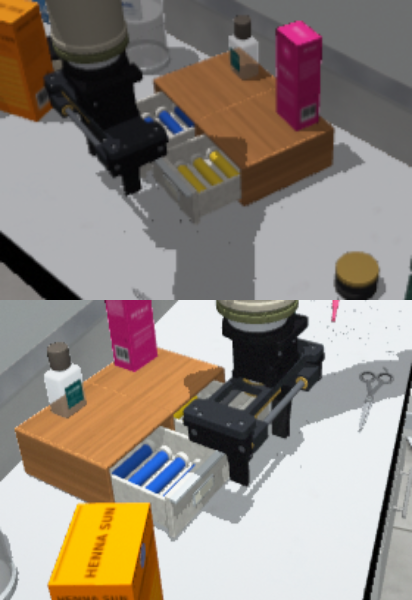

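The open hand stands in front of both fronts, one finger per drawer: scene crop about (130,185), side crop (240,475) and (283,430). I'll push both together.

Request:
drive_tool:
  series:
    - [[0.9, -0.19, 0], 0]
    - [[0.9, -0.19, 0], 0]
    - [[0.9, -0.19, 0], 0]
    - [[0.9, -0.19, 0], 0]
    - [[0.9, -0.19, 0], 0]
    - [[0.9, -0.19, 0], 0]
    - [[0.9, -0.19, 0], 0]
    - [[0.9, -0.19, 0], 0]
    - [[0.6, -0.13, 0], 0]
    - [[0, 0, 0], 0]

```text
time: 4.0
ee_pos: [0.5401, 0.2375, 0.0557]
eef_rot: [0.104, 0.995, 0.0, 0.001]
ft_force: [0.2, 0.5, 0.3]
width: 0.0872
grip_force: 0.0
```

Request:
drive_tool:
  series:
    - [[0.3, -0.06, 0], 0]
    - [[0.3, -0.06, 0], 0]
    - [[0.3, -0.06, 0], 0]
    - [[0.3, -0.06, 0], 0]
    - [[0.3, -0.06, 0], 0]
    - [[0.3, -0.06, 0], 0]
    - [[0.2, -0.04, 0], 0]
    - [[0, 0, 0], 0]
    - [[0, 0, 0], 0]
    - [[0, 0, 0], 0]

```text
time: 5.25
ee_pos: [0.5576, 0.2338, 0.0554]
eef_rot: [0.104, 0.995, -0.0, -0.002]
ft_force: [-10.9, 2.0, 7.4]
width: 0.0867
grip_force: 5.3
```

Request:
drive_tool:
  series:
    - [[0.2, -0.04, 0], 0]
    - [[0.2, -0.04, 0], 0]
    - [[0, 0, 0], 0]
    - [[0, 0, 0], 0]
    - [[0, 0, 0], 0]
    - [[0, 0, 0], 0]
    - [[0, 0, 0], 0]
    - [[0, 0, 0], 0]
    - [[0, 0, 0], 0]
    - [[0, 0, 0], 0]

```text
time: 6.5
ee_pos: [0.5582, 0.2338, 0.0549]
eef_rot: [0.104, 0.995, -0.001, -0.005]
ft_force: [-25.4, 1.2, 17.0]
width: 0.0868
grip_force: 12.6
```

Run:
```python
from h import *
s=r.read_state();print(s['time'],s['ee_pos'],s['ft_force'],s['torque'],s['grip_force'])
```

```text
6.5 [0.55817056 0.23375959 0.05487645] [-25.36620956   1.24579468  17.0055417 ] [-0.43210009  5.51197104 -1.3189458 ] 12.637583341966092
```

Request:
drive_tool:
  series:
    - [[-0.4, 0.08, 0], 0]
    - [[0, 0, 0], -1]
    - [[0, 0, 0], -1]
    - [[0, 0, 0], -1]
    - [[0.2, -0.04, 0], 0]
    - [[0.2, -0.04, 0], 0]
    - [[0, 0, 0], 0]
    - [[0, 0, 0], 0]
    - [[0, 0, 0], 0]
    - [[0, 0, 0], 0]

```text
time: 7.75
ee_pos: [0.5577, 0.2347, 0.0548]
eef_rot: [0.128, 0.992, -0.001, -0.005]
ft_force: [-26.8, -0.2, 16.6]
width: 0.0868
grip_force: 13.5
```

Run:
```python
from h import *
s=r.read_state();print(s['time'],s['ee_pos'],s['ft_force'],s['torque'],s['grip_force'])
```

```text
7.75 [0.55772299 0.23469658 0.05483064] [-26.78457394  -0.21702375  16.59362458] [0.78085695 5.56965206 1.28591505] 13.512213720784274
```

Both stops bear in turn: the moment about z changes sign with the small turn. I'll back off, rise, close the hand and check with a picture.

Request:
drive_tool:
  series:
    - [[-1.5, 0.3, 0], 0]
    - [[-2.5, 0.5, 0], 0]
    - [[-2, 0.4, 0], 0]
    - [[0, 0, 4], 0]
    - [[0, 0, 5], 0]
    - [[0, 0, 5], 0]
    - [[0, 0, 5], 0]
    - [[0, -4, 1], -5]
    - [[0, -5, 0], -6]
    - [[1, -5, 0], -6]
  hand: 1
  newtons: 10

```text
time: 9.0
ee_pos: [0.5135, 0.103, 0.2561]
eef_rot: [0.277, 0.961, 0.001, 0.001]
ft_force: [-0.0, 0.0, -0.4]
width: 0.0017
grip_force: 0.0
```

Request:
drive_tool:
  series:
    - [[2, -5, 0], -6]
    - [[3, -5, 0], -6]
    - [[3, -5, 0], -6]
    - [[3, -5, 0], -6]
    - [[3, -3, 0], -6]
    - [[2, -1, 0], 0]
    - [[0, 0, 0], 0]
    - [[0, 0, 0], 0]
    - [[0, 0, 0], 0]
    - [[0, 0, 0], 0]

```text
time: 10.25
ee_pos: [0.673, -0.1349, 0.2561]
eef_rot: [0.514, 0.858, 0.0, 0.0]
ft_force: [0.5, 0.5, 0.2]
width: 0.0006
grip_force: 0.0
```

Run:
```python
from h import *
from scipy.spatial.transform import Rotation as Ro
snap('side','d2');snap('scene','s2')
s=r.read_state();print(s['time'],s['ee_pos'],s['ft_force'],s['joint_positions'],np.degrees(np.arctan2(*Ro.from_quat(s['eef_rot']).as_matrix()[[1,0],1])))
A=cv2.imread('pics/s2.png')[120:320,170:450];B=cv2.imread('pics/d2.png')[140:350,100:380]
cv2.imwrite('pics/c2.png',np.hstack([cv2.resize(A,(400,290)),cv2.resize(B,(400,290))]))
```

```text
10.35 [ 0.67303213 -0.13506235  0.25588618] [ 0.41038996  0.25829617 -0.11483482] [-0.2743588   0.5099944   0.61931715  1.2641636  -0.28973086  1.45463069
  0.80674682] 28.08216958178428
```

View pics/c2.png

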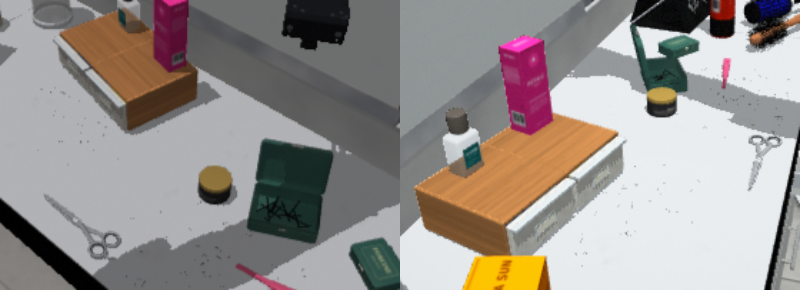

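The scene crop shows both drawers shut and the flacon, carton, pot, scissors and tin undisturbed. The lid stands open at crop (295,165). Next I'll descend behind the lid.

Request:
drive_tool:
  series:
    - [[0.5, -1, 0], 0.4]
    - [[0, 0, -4], 0]
    - [[0, 0, -4], 0]
    - [[0, 0, -4], 0]
    - [[0, 0, -3], 0]
    - [[0, 0, -1.3], 0]
    - [[0, 0, 0], 0]
    - [[0, 0, 0], 0]
    - [[0, 0, 0], 0]
    - [[0, 0, 0], 0]

```text
time: 11.6
ee_pos: [0.6761, -0.1463, 0.091]
eef_rot: [0.512, 0.859, -0.001, -0.002]
ft_force: [-8.2, -0.0, -4.4]
width: 0.0006
grip_force: 0.0
```

Run:
```python
from h import *
s=r.read_state();print(s['time'],s['ee_pos'],s['ft_force'])
snap('side','d3');snap('scene','s3')
A=cv2.imread('pics/s3.png')[160:310,300:450];B=cv2.imread('pics/d3.png')[100:240,220:360]
cv2.imwrite('pics/c3.png',np.hstack([cv2.resize(A,(400,400)),cv2.resize(B,(400,400))]))
```

```text
11.6 [ 0.67605859 -0.1462895   0.09104638] [-8.20484783 -0.0083849  -4.43383495]
```

View pics/c3.png

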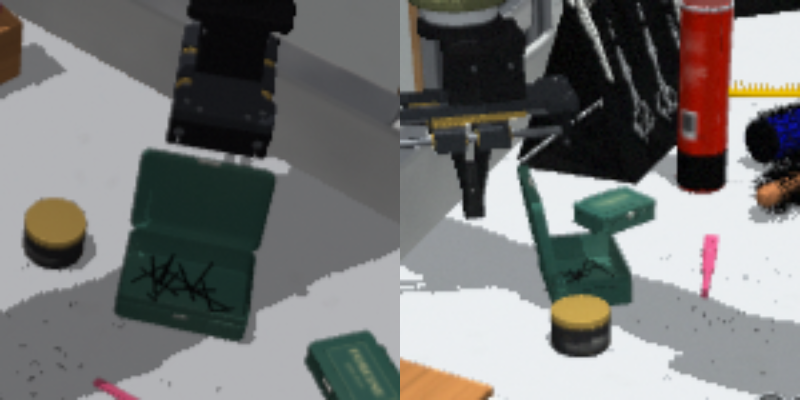

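The hand stands behind the lid, between it and the back wall. A force of about −8 N in x shows the gripper is touching something at the rear, so I'll move off it, toward the lid.

Request:
drive_tool:
  series:
    - [[-0.9, -0.5, 0], 0]
    - [[-0.9, -0.5, 0], 0]
    - [[-0.5, -0.25, 0], 0]
    - [[0, 0, 0], 0]
    - [[0, 0, 0], 0]
    - [[0, 0, 0], 0]
    - [[0, 0, 0], 0]
    - [[0, 0, 0], 0]
    - [[0, 0, 0], 0]
    - [[0, 0, 0], 0]

```text
time: 12.95
ee_pos: [0.6552, -0.158, 0.0926]
eef_rot: [0.512, 0.859, 0.0, 0.0]
ft_force: [-0.3, 0.1, 0.4]
width: 0.0007
grip_force: 0.0
```

Request:
drive_tool:
  series:
    - [[-0.45, -0.25, 0], 0]
    - [[-0.45, -0.25, 0], 0]
    - [[-0.45, -0.25, 0], 0]
    - [[-0.45, -0.25, 0], 0]
    - [[-0.45, -0.25, 0], 0]
    - [[-0.4, -0.2, 0], 0]
    - [[-0.4, -0.2, 0], 0]
    - [[-0.4, -0.2, 0], 0]
    - [[-0.4, -0.2, 0], 0]
    - [[0, 0, 0], 0]

```text
time: 14.2
ee_pos: [0.6162, -0.1787, 0.0926]
eef_rot: [0.512, 0.859, -0.0, -0.0]
ft_force: [-0.4, 0.0, 0.0]
width: 0.0006
grip_force: 0.0
```

Run:
```python
from h import *
s=r.read_state();print(s['time'],s['ee_pos'],s['ft_force'])
snap('side','d4');snap('scene','s4')
A=cv2.imread('pics/s4.png')[160:310,300:450];B=cv2.imread('pics/d4.png')[100:240,220:360]
cv2.imwrite('pics/c4.png',np.hstack([cv2.resize(A,(400,400)),cv2.resize(B,(400,400))]))
```

```text
14.2 [ 0.6162423  -0.17872468  0.09260461] [-0.35715712  0.00055827  0.04574164]
```

View pics/c4.png

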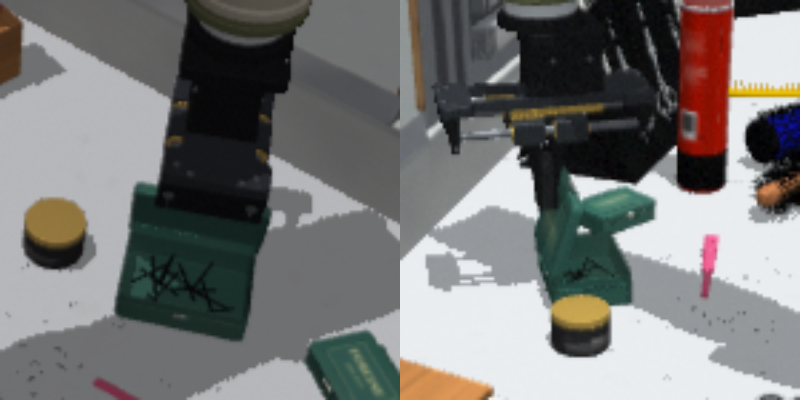

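The lid is past vertical (side crop about (565,210)) and the tin has not moved: its front edge is still at (118,312)–(245,335). I'll follow the lid's arc down.

Request:
drive_tool:
  series:
    - [[-0.4, -0.21, -0.08], 0]
    - [[-0.4, -0.21, -0.08], 0]
    - [[-0.4, -0.21, -0.08], 0]
    - [[-0.35, -0.19, -0.33], 0]
    - [[-0.35, -0.19, -0.33], 0]
    - [[-0.35, -0.19, -0.33], 0]
    - [[-0.3, -0.16, -0.4], 0]
    - [[-0.3, -0.16, -0.4], 0]
    - [[-0.3, -0.16, -0.4], 0]
    - [[0, 0, 0], 0]

```text
time: 15.55
ee_pos: [0.5846, -0.1954, 0.0678]
eef_rot: [0.512, 0.859, -0.0, -0.0]
ft_force: [0.4, -1.0, -0.3]
width: 0.0005
grip_force: 0.0
```

Request:
drive_tool:
  series:
    - [[-0.18, -0.1, -0.48], 0]
    - [[-0.18, -0.1, -0.48], 0]
    - [[-0.18, -0.1, -0.48], 0]
    - [[-0.06, -0.03, -0.38], 0]
    - [[-0.06, -0.03, -0.38], 0]
    - [[-0.06, -0.03, -0.3], 0]
    - [[0, 0, 0], 0]
    - [[0, 0, 0], 0]
    - [[0, 0, 0], 0]
    - [[0, 0, 0], 0]

```text
time: 16.8
ee_pos: [0.578, -0.1991, 0.0434]
eef_rot: [0.512, 0.859, 0.0, 0.0]
ft_force: [-0.3, -0.9, -0.2]
width: 0.0002
grip_force: 0.0
```

Request:
drive_tool:
  series:
    - [[0, 0, -0.2], 0]
    - [[0, 0, -0.2], 0]
    - [[0, 0, -0.1], 0]
    - [[0, 0, -0.1], 0]
    - [[0, 0, -0.1], 0]
    - [[0, 0, 0], 0]
    - [[0, 0, 0], 0]
    - [[0, 0, 0], 0]
    - [[0, 0, 0], 0]
    - [[0, 0, 0], 0]

```text
time: 18.05
ee_pos: [0.5783, -0.1995, 0.0398]
eef_rot: [0.512, 0.859, 0.001, 0.0]
ft_force: [-15.2, 6.7, 39.0]
width: 0.0003
grip_force: 19.3
```

The tip stands at 31.8 mm with a 39 N reaction, so the lid is down. I'll lift clear and look.

Request:
drive_tool:
  series:
    - [[0, 0, 0.4], 0]
    - [[0, 0, 0.6], 0]
    - [[0, 0, 2], 0]
    - [[0, 0, 4], 0]
    - [[0, 0, 5], 0]
    - [[0, 0, 5], 0]
    - [[0, 0, 5], 0]
    - [[-3, 4, 0], 0]
    - [[-3, 4, 0], 0]
    - [[0, 0, 0], 0]

```text
time: 19.3
ee_pos: [0.5169, -0.1163, 0.2574]
eef_rot: [0.51, 0.86, 0.001, -0.0]
ft_force: [0.3, -0.6, 0.2]
width: 0.0007
grip_force: 0.0
```

Run:
```python
from h import *
s=r.read_state();print(s['time'],s['ee_pos'],s['ft_force'])
snap('side','d5');snap('scene','s5')
A=cv2.imread('pics/s5.png')[120:320,170:450];B=cv2.imread('pics/d5.png')[140:350,100:380]
cv2.imwrite('pics/c5.png',np.hstack([cv2.resize(A,(400,290)),cv2.resize(B,(400,290))]))
```

```text
19.3 [ 0.51689747 -0.11628545  0.25739156] [ 0.25801031 -0.56471981  0.23905046]
```

View pics/c5.png

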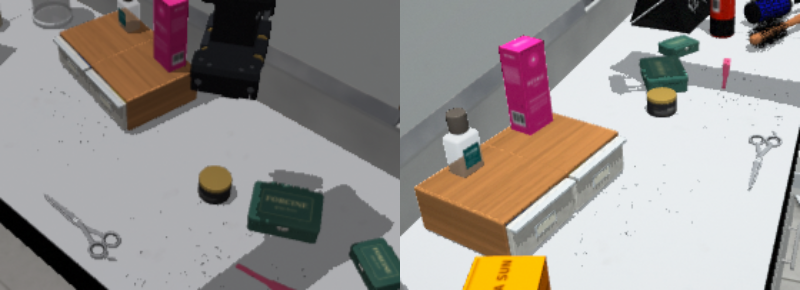

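The tin is shut at scene crop (285,210) and hasn't moved. Both drawers are home, everything else is as it was, and the robot touches nothing.

```bash
python3 -c "
from bench import r
print(r.close_job())"
```

```text
the job is handed in; nothing more can be done
None
```

The job is handed in at about 19 s of the 64 s: both drawers were pushed to their stops and the tin's lid pressed shut, with nothing else visibly moved; the gripper did brush something behind the tin (about 8 N) on the way down, and no verdict came back.

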